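# Move up the row of watches on the pick-up rail

### The arm

A 6-joint arm with a two-finger parallel gripper is mounted at the origin on the work surface. World frame = base frame: x ahead of the robot, y to its left, z up, the work surface at z = 0. Lengths are in m, angles in rad, forces in N, time in s.
With the tool pointing down it reaches from about 0.25 to 0.725 m from the base axis. Payload 4 kg.
Tool frame: the origin (TCP) lies midway between the tips of the shut fingers; the grasp point (between the pads) lies 19 mm behind it; y points along the fingers, x is the direction in which the jaws open and shut, and the axes are right-handed (so a half turn about y gives the same grasp; the last joint's range is limited). The gripper opens to 85 mm and grips with 20 to 120 N. Pads are 22 mm wide; open, the fingers measure 114 mm over their backs; the gripper's body (76 mm by 85 mm) begins 54 mm behind the grasp point. The pads swing forward as they close: fully open they stand 13 mm farther back than shut.
Start: joints at [1.199, 0.241, 0.005, 1.335, 0, 1.571], TCP at [0.182, 0.466, 0.199] pointing down, gripper open.
Joint ranges: [-2.72, 2.72], [-1.05, 1.87], [-1.09, 1.28], [-1.99, 2.15], [-1.42, 1.44], [-3.14, 3.14]. Speed limits (rad/s): [2.79, 2.79, 3.14, 3.14, 3.14, 3.14].

### API

Orientations are given as a unit quaternion [x, y, z, w].
In Python, from workcell import bot gives the robot as it stands. The module is installed in compiled form; this text tells all that it offers.
- The arm moves only by the shell command python3 -m inch 'ROWS'. ROWS is text: rows parted by semicolons, each of 7 numbers parted by spaces: the turn, a rotation vector about the tool's x, y, z in degrees, then the shift along the tool's x, y, z in mm, then the closure, from 0 (fully open) to 1 (shut). In form: ax ay az dx dy dz fingers; .... A call has 1 to 12 rows; each row shifts and turns the commanded pose from where the row before left it, along the tool's axes as they then stand; what a row does not reach is not made up. A row lasts 1/8 s, in which the tool goes at most 62.5 mm and 10.7 degrees, less where a joint would pass 70% of its speed; a pose out of reach is approached as far as the arm can. A call with a gripper value outside its range is refused whole. The fingers move at their own pace and stop on an object; the grip force is fixed at half the most. Time passes only in rows, so rows that do not move let the fingers close. It gives the time, the measured TCP pose, the force and the opening at its end, in the units of the state.
- bot.get_obs(): the state, without advancing time (a new reading comes with each control period).
- bot.camera(name): name is "scene" or "side" or "wrist"; returns a dict with "color" (420x560x3 uint8, blue, green, red), "fx", "fy", "cx", "cy" (pixels), "k1" (the pictures are not rectified: a ray, as slopes to the right and down, at radius r is drawn at 1 + k1 r^2 times it, then the intrinsics apply), "extrinsics" (4x4, takes a point from world to camera coordinates). Camera axes: x right, y up, looking along -z (the intrinsics and any distortion apply to the point x, -y, -z); pixel columns grow to the right and rows downward; lengths in m; the calibration is good to about 2 mm. A picture is of the moment at which its call begins. There is no depth.
- bot.job_done(): hands the job in, once; it reports no verdict.
Trained networks look in the newest picture that a camera, given by its name, has taken for a name from the list of things; names that differ only in an ending like _2 or _b are one class to them, and where a whole thing is asked for, a point or a joint stands for the part that bears it (a point fixed in the world has none). Each returns a list of dicts, best first, with "conf" (0 to 1); they miss things now and then, are a little off and sometimes report something else, mostly with a low value. They report only what shows in the picture. A call takes as long as a camera call.
- bot.look_for(name, camera): "extent" ([left, top, right, bottom] in pixels, round what is visible of it).
- bot.cut_out(name, camera): "region" (420x560 bool, what is visible of it) and "extent" ([left, top, right, bottom] in pixels, round what is visible of it).
- bot.spot_point(name, camera): "point" ([column, row] in pixels: a listed point, or the origin of a listed thing).
The state is a dict: "clock": time; "joint_pos": joint angles; "joint_vel": joint speeds; "tau": joint torques, N m; "eef_pos": TCP position; "tool_rot": TCP orientation; "ft_force": force on the tool from outside, world axes, zero at the start; "ft_torque": the same for the moment, N m; "grip_width": finger opening in m.
Only numpy, scipy, OpenCV 4.12 (cv2) and the standard library are available. Lean on these libraries where they do the work, as an engineer would, in place of code of your own. Each camera call takes 0.05 s, during which the arm holds its last target.

### The job

The repaired watch at the head of the pick-up rail has been collected, so move the queue up: with the fingertips against the back of the last display block, push the row of four along the rail as one train until the first block rests against the rubber end stop and no gaps are left, then take the hand away. Push gently, without ramming the stop or letting the row come apart, and do not grip, lift or tip a block or touch the watches on top. Leave everything else on the bench where it is.

Things in the scene. Friction and masses are not known exactly. Their poses are not given: they have to be found in the camera images.
- rail: pick-up rail, fixed to the bench: aluminium U-channel on a dark wooden plinth (350 x 84 x 10 mm). Origin under the plinth's centre, on the bench; x runs along the channel from the row towards the end stop, y across, z up. Channel floor 13 mm above the bench, 54 mm wide inside; the two side lips are 3 mm thick and rise to 23 mm above the bench, 330 mm long. Open at the -x end
- stop_face (a point): centre of the face of the end stop's black rubber pad, 33 mm above the bench; the first block's end face comes to rest here
- stop: the end stop: an upright aluminium plate 52 wide, 49 mm above the bench, with a black rubber pad facing the row, on a foot clamped in the channel by a brass thumbscrew behind it (tight: it does not move). Origin on the channel floor, in the plane of the pad's face; x points along the rail, away from the row
- block_ivory: ivory display block: loose cushion, 40 long (its x, along the rail) x 50 wide x 40 mm high, 110 to 225 g with the watch strapped on top, sliding with friction about 0.6. Origin at the centre of its underside, x as the rail's x, z up. At the start the four stand in the rail in any order, touching, the last one's back 125 mm on the -x side of the rail's origin, the first 40 to 115 mm short of the stop
- block_wine: dark wine-red display block: loose cushion, 40 long (its x, along the rail) x 50 wide x 40 mm high, 110 to 225 g with the watch strapped on top, sliding with friction about 0.6. Origin at the centre of its underside, x as the rail's x, z up. At the start the four stand in the rail in any order, touching, the last one's back 125 mm on the -x side of the rail's origin, the first 40 to 115 mm short of the stop
- block_navy: navy-blue display block: loose cushion, 40 long (its x, along the rail) x 50 wide x 40 mm high, 110 to 225 g with the watch strapped on top, sliding with friction about 0.6. Origin at the centre of its underside, x as the rail's x, z up. At the start the four stand in the rail in any order, touching, the last one's back 125 mm on the -x side of the rail's origin, the first 40 to 115 mm short of the stop
- block_black: black display block: loose cushion, 40 long (its x, along the rail) x 50 wide x 40 mm high, 110 to 225 g with the watch strapped on top, sliding with friction about 0.6. Origin at the centre of its underside, x as the rail's x, z up. At the start the four stand in the rail in any order, touching, the last one's back 125 mm on the -x side of the rail's origin, the first 40 to 115 mm short of the stop
- watch_ivory: the wristwatch on the ivory block: 33 mm across, 8 mm thick, standing 48 mm above the channel floor; origin at the centre of its underside, on top of the block. Rides with the block; not to be touched
- watch_wine: the wristwatch on the dark wine-red block: 33 mm across, 8 mm thick, standing 48 mm above the channel floor; origin at the centre of its underside, on top of the block. Rides with the block; not to be touched
- watch_navy: the wristwatch on the navy-blue block: 33 mm across, 8 mm thick, standing 48 mm above the channel floor; origin at the centre of its underside, on top of the block. Rides with the block; not to be touched
- watch_black: the wristwatch on the black block: 33 mm across, 8 mm thick, standing 48 mm above the channel floor; origin at the centre of its underside, on top of the block. Rides with the block; not to be touched
- loupe: bystander: black eye loupe, 33 mm across, 28 high, standing loose beside the rail on its +y side; origin at the centre of its underside
- tin: bystander: round aluminium parts tin, 45 mm across, 20 high, loose, beside the rail on its -y side; origin under its centre
- screwdriver: bystander: watchmaker's screwdriver, 98 long, 9 mm thick, lying loose on the rail's -y side; origin under its middle
- bracelet_watch: bystander: wristwatch on an open steel bracelet lying flat, 154 x 36 x 9 mm; origin under its centre
- bezel_ring: bystander: brass bezel ring, 40 mm across, 5 high; origin under its centre
- red_tray: bystander: open dark-red tray with watch parts, 75 x 95 x 22 mm; origin under its centre
- pliers: bystander: small pliers with blue handles lying flat, 120 x 45 x 11 mm; origin under the pivot

How it is judged:
At the end, for the whole second after the job is handed in: All four blocks sit in the channel, flat and at rest, the first against the end stop and the rest closed up behind it: each block's centre, so also the last one's, is within 3.5 block lengths (140 mm) of the stop's face with at most 4 mm to spare (x of each of block_ivory, block_wine, block_navy, block_black in the frame of stop above -0.144 m and z of block_ivory in the frame of rail between 0.01 and 0.016 m and y of block_ivory in the frame of rail between -0.006 and 0.006 m and angle between each of block_ivory, block_wine, block_navy, block_black's own z axis and vertical below 0.06 rad and linear speed of each of block_ivory, block_wine, block_navy, block_black below 0.01 m/s and z of block_wine in the frame of rail between 0.01 and 0.016 m and y of block_wine in the frame of rail between -0.006 and 0.006 m and z of block_navy in the frame of rail between 0.01 and 0.016 m and y of block_navy in the frame of rail between -0.006 and 0.006 m and z of block_black in the frame of rail between 0.01 and 0.016 m and y of block_black in the frame of rail between -0.006 and 0.006 m); the robot touches nothing.
It fails at once if a block is lifted out of the rail or carried (more than 10 mm up) or tipped (more than 0.3 rad) (z of any of block_ivory, block_wine, block_navy, block_black in the frame of rail above 0.023 m or angle between any of block_ivory, block_wine, block_navy, block_black's own z axis and vertical above 0.3 rad).
It fails at once if the row comes apart on the way: gaps of more than 12 mm in all (distance between any of block_wine, block_navy, block_black and block_ivory above 0.132 m or distance between any of block_navy, block_black and block_wine above 0.132 m or distance between block_black and block_navy above 0.132 m).
It fails at once if the row is rammed into or leaned on the end stop, or a block is squeezed or pushed too hard (more than 40 N on the stop, or between the fingers and a block) (contact force between stop and anything else above 40 N or contact force between any of block_ivory, block_wine, block_navy, block_black and the fingers above 40 N).
It fails at once if the robot touches a watch (contact force between any of watch_ivory, watch_wine, watch_navy, watch_black and the fingers above 0.5 N or contact force between any of watch_ivory, watch_wine, watch_navy, watch_black and the arm above 0.5 N).
It fails at once if something else on the bench is moved (more than 15 mm) (distance of any of loupe, tin, screwdriver, bracelet_watch, red_tray, pliers, bezel_ring from where it was at the start of the episode above 0.015 m).
It also fails if it takes over 40 s, if anything falls off the work surface, if the arm or the gripper's body presses on something with over 40 N, if the wrist force passes 120 N, or if a joint passes its speed limit or range.

## Working session

There is one attempt and no reset: what is moved stays moved. The work goes in short steps, Python scripts to look and compute and a shell command to move; the robot and the scene stay as the last step left them, time stands still between calls to the robot, and variables do not carry over. Pictures are saved under pics/ and viewed, and the job is handed in when it is done.

```bash
mkdir -p pics; python3 - <<'E'
from workcell import bot
import cv2
o=bot.get_obs()
print({k:(v if not hasattr(v,'round') else v.round(3) if hasattr(v,'shape') else v) for k,v in o.items()})
for n in ["scene","side","wrist"]:
    c=bot.camera(n); cv2.imwrite(f"pics/{n}0.png",c["color"])
    print(n,c["fx"],c["cx"],c["cy"],c["k1"],c["extrinsics"])
    for t in ["stop_face","stop","rail","block_ivory","block_wine","block_navy","block_black"]:
        r=bot.spot_point(t,n); print(t,[(x["point"],round(x["conf"],2)) for x in r[:2]])
E
```

```text
{'clock': 0.0, 'joint_pos': array([1.199, 0.241, 0.004, 1.335, 0.   , 1.571]), 'joint_vel': array([-0.001,  0.001,  0.001, -0.   , -0.001, -0.   ]), 'tau': array([-1.0000e-03, -3.7232e+01,  2.5241e+01,  1.7000e-02,  0.0000e+00,
        0.0000e+00]), 'eef_pos': array([0.181, 0.465, 0.198]), 'tool_rot': array([ 0.584,  0.398, -0.4  , -0.583]), 'ft_force': array([-0.315, -0.5  , -0.194]), 'ft_torque': array([-0.024, -0.096,  0.023]), 'grip_width': 0.08582253979998439}
scene 546.8308459365552 278.2840045256162 214.56448387155936 -0.12955722454364169 [[ 0.07104373  0.99735724 -0.01520931 -0.01841528]
 [-0.80279696  0.06622118  0.59256375  0.40550049]
 [ 0.59200493 -0.02988795  0.80537996 -1.66537115]
 [ 0.          0.          0.          1.        ]]
stop_face [([316.8, 213.9], 0.79)]
stop [([319.4, 219.6], 0.67)]
rail [([267.7, 236.4], 0.95)]
block_ivory [([226.2, 245.2], 0.71)]
block_wine [([254.7, 235.3], 0.83)]
block_navy [([240.0, 242.0], 0.86)]
block_black [([275.1, 234.3], 0.59)]
side 540.1517910564374 274.5476350763892 209.06403298419485 -0.13256235152410195 [[ 0.88966868 -0.4561
[... 185 characters left out ...]
top_face [([252.2, 200.6], 0.56)]
stop [([250.9, 204.2], 0.75)]
rail [([288.8, 234.2], 0.81)]
block_ivory [([316.4, 251.3], 0.62)]
block_wine [([294.4, 240.4], 0.89)]
block_navy [([304.8, 247.9], 0.81)]
block_black [([277.7, 224.9], 0.63)]
wrist 300.32153705454454 273.9451338774499 216.44079243189805 0.005838842492535598 [[ 3.63461787e-01  9.31609071e-01  2.62198410e-04 -4.99182010e-01]
 [-8.83868900e-01  3.44925155e-01 -3.15915187e-01  4.14626635e-02]
 [-2.94399893e-01  1.14591350e-01  9.48787398e-01 -3.80290138e-01]
 [ 0.00000000e+00  0.00000000e+00  0.00000000e+00  1.00000000e+00]]
stop_face []
stop []
rail []
block_ivory []
block_wine []
block_navy [([265.6, 350.5], 0.67)]
block_black []
```

```bash
cat > h.py <<'E'
import numpy as np, cv2
def ray(c,p):
    K=np.array([[c["fx"],0,c["cx"]],[0,c["fy"],c["cy"]],[0,0,1]])
    u=cv2.undistortPoints(np.array([[p]],float),K,np.array([c["k1"],0,0,0.]))[0,0]
    E=c["extrinsics"];R=E[:3,:3];t=E[:3,3]
    return -R.T@t, R.T@np.array([u[0],-u[1],-1])
def at(c,p,z):
    o,d=ray(c,p); return o+d*(z-o[2])/d[2]
def proj(c,P):
    E=c["extrinsics"];q=E[:3,:3]@np.array(P)+E[:3,3]
    s=np.array([q[0],-q[1]])/-q[2]; s*=1+c["k1"]*(s@s)
    return [c["fx"]*s[0]+c["cx"],c["fy"]*s[1]+c["cy"]]
E
python3 - <<'E'
from workcell import bot
from h import *
for n in ["scene","side"]:
    c=bot.camera(n)
    for t,z in [("stop_face",.033),("stop",.013),("rail",0),("block_ivory",.013),("block_wine",.013),("block_navy",.013),("block_black",.013),("watch_ivory",.053),("watch_wine",.053),("watch_navy",.053),("watch_black",.053),("loupe",0),("tin",0),("screwdriver",0),("bracelet_watch",0),("red_tray",0),("pliers",0),("bezel_ring",0)]:
        r=bot.spot_point(t,n)
        if r: print(n,t,at(c,r[0]["point"],z).round(4),round(r[0]["conf"],2))
E
python3 -c "
import cv2
for n in ['scene','side']:
    i=cv2.imread(f'pics/{n}0.png'); cv2.imwrite(f'pics/{n}0z.png',cv2.resize(i[120:330,150:430],None,fx=2.8,fy=2.8,interpolation=2))"
```

```text
scene stop_face [0.5295 0.0756 0.033 ] 0.78
scene stop [0.5311 0.0784 0.013 ] 0.73
scene rail [ 0.5701 -0.053   0.    ] 0.95
scene block_ivory [ 0.5868 -0.1511  0.013 ] 0.73
scene block_wine [ 0.5733 -0.0708  0.013 ] 0.65
scene block_navy [ 0.5896 -0.1086  0.013 ] 0.74
scene block_black [ 0.566  -0.0349  0.013 ] 0.86
scene watch_ivory [ 0.5988 -0.1575  0.053 ] 0.66
scene watch_wine [ 0.5732 -0.0746  0.053 ] 0.71
scene watch_navy [ 0.5773 -0.1193  0.053 ] 0.51
scene watch_black [ 0.5597 -0.0352  0.053 ] 0.62
scene loupe [ 0.4702 -0.0226  0.    ] 0.6
scene tin [ 0.6611 -0.1173  0.    ] 0.52
scene screwdriver [0.625  0.0884 0.    ] 0.51
scene bracelet_watch [0.4099 0.3537 0.    ] 0.9
scene red_tray [ 0.665  -0.3731  0.    ] 0.73
scene pliers [ 0.417  -0.4107  0.    ] 0.6
scene bezel_ring [0.6341 0.4122 0.    ] 0.65
side stop_face [0.5355 0.0739 0.033 ] 0.76
side stop [0.5519 0.1045 0.013 ] 0.69
side rail [ 0.5691 -0.0411  0.    ] 0.91
side block_ivory [ 0.595  -0.1493  0.013 ] 0.81
side block_wine [ 0.5694 -0.0757  0.013 ] 0.91
side block_navy [ 0.5713 -0.1196  0.013 ] 0.58
side block_black [ 0.5644 -0.0202  0.013 ] 0.59
side watch_ivory [ 0.5898 -0.1434  0.053 ] 0.68
side watch_wine [ 0.5743 -0.0667  0.053 ] 0.69
side watch_navy [ 0.5807 -0.1113  0.053 ] 0.62
side watch_black [ 0.5407 -0.1259  0.053 ] 0.67
side loupe [ 0.477  -0.0137  0.    ] 0.76
side tin [ 0.6484 -0.1181  0.    ] 0.77
side screwdriver [0.6217 0.0788 0.    ] 0.64
side bracelet_watch [0.4173 0.3641 0.    ] 0.56
side red_tray [ 0.6748 -0.3723  0.    ] 0.85
side pliers [ 0.4314 -0.4093 -0.    ] 0.78
side bezel_ring [0.6322 0.4155 0.    ] 0.64
```

View pics/scene0.png

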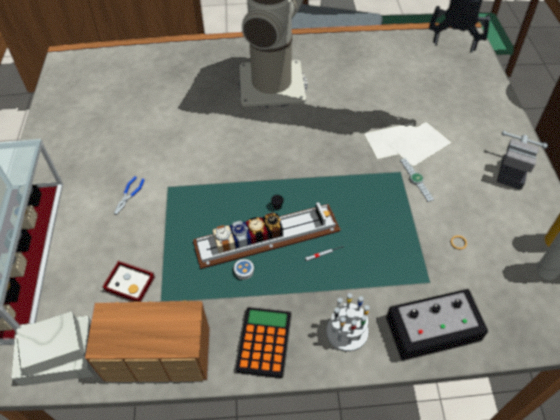

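View pics/side0.png

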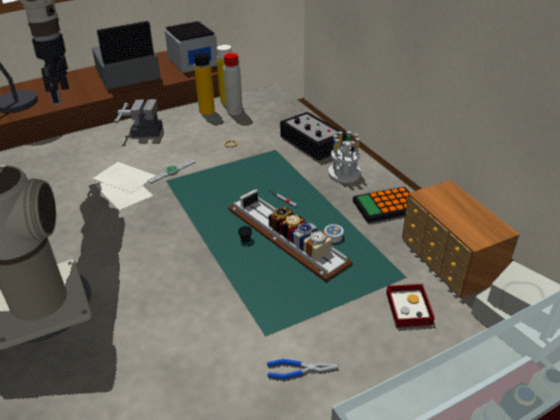

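View pics/wrist0.png

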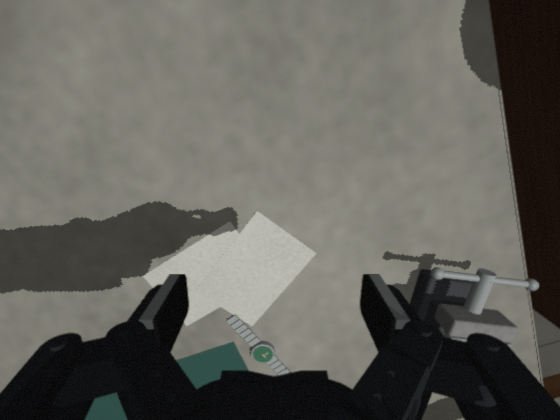

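The scene and side pictures show the rail lying along +world y. The ivory block is last, at about (223,236) in scene, then navy, wine and black. The stop is at about (322,212). Next I zoom in on the plinth corners to measure the axis.

View pics/scene0z.png

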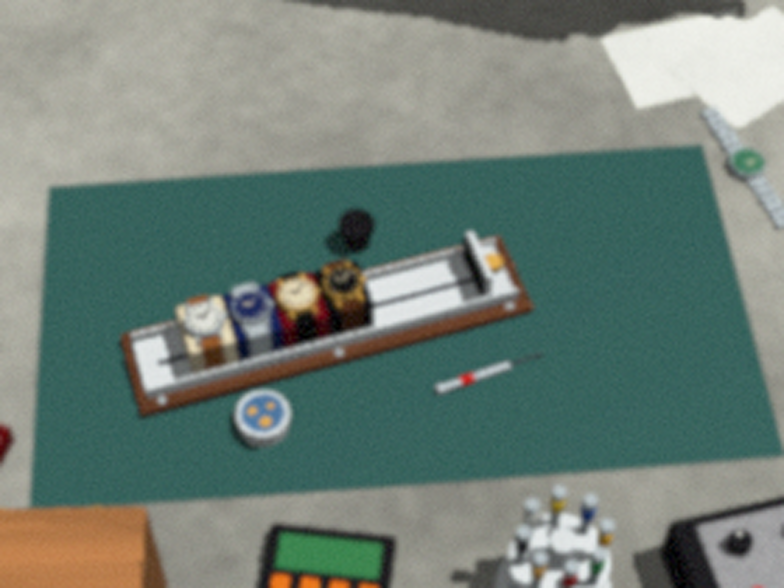

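View pics/side0z.png

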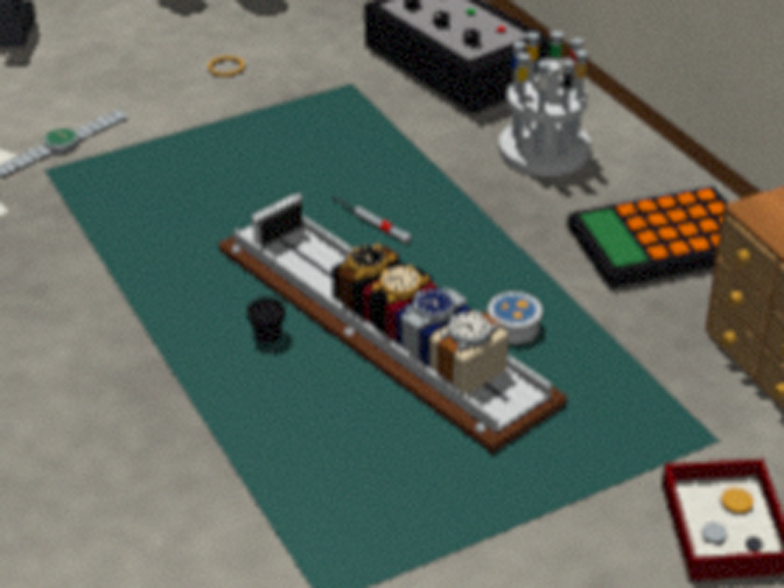

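```bash
python3 - <<'E'
from workcell import bot
from h import *
from scipy.optimize import least_squares
for n in ["scene","side"]:
    c=bot.camera(n)
    r=bot.cut_out("rail",n)[0]; m=r["region"].astype(np.uint8)
    print(n,r["conf"],m.sum(),r["extent"])
    cs,_=cv2.findContours(m,cv2.RETR_EXTERNAL,cv2.CHAIN_APPROX_NONE)
    cv2.imwrite(f"pics/{n}m.png",m*255)
    k=max(cs,key=len)
    h=cv2.convexHull(k); print(cv2.approxPolyDP(h,3,True)[:,0].tolist())
E
```

```text
scene 0.61 2636 [192.8, 208.1, 339.5, 269.1]
[[339, 227], [333, 233], [206, 267], [200, 266], [193, 243], [200, 237], [326, 205]]
side 0.97 2181 [229.4, 197.1, 353.5, 281.5]
[[229, 208], [260, 199], [351, 263], [325, 281]]
```

```bash
cat > fit.py <<'E'
from workcell import bot
from h import *
from scipy.optimize import least_squares
S=bot.camera("scene");D=bot.camera("side")
obs=[(S,(200.7,268.2),(-.175,-.042,0)),(S,(339.6,231.4),(.175,-.042,0)),(S,(193.6,239.6),(-.175,.042,.01)),(S,(329.6,204.6),(.175,.042,.01)),
(D,(228.2,207.5),(.175,.042,.01)),(D,(326.8,281.4),(-.175,.042,0)),(D,(352.1,263.9),(-.175,-.042,.005))]
def W(p,L):
    c,s=np.cos(p[2]),np.sin(p[2]); return [p[0]+c*L[0]-s*L[1],p[1]+s*L[0]+c*L[1],L[2]]
def f(p): return np.concatenate([np.array(proj(c,W(p,L)))-u for c,u,L in obs])
for sel in (obs,):
    r=least_squares(f,[.57,-.05,1.75]); print(r.x.round(4),np.degrees(r.x[2])); print(r.fun.reshape(-1,2).round(1).tolist())
p=r.x
def inrail(w):
    d=np.array(w[:2])-p[:2];c,s=np.cos(p[2]),np.sin(p[2]);return np.array([c*d[0]+s*d[1],-s*d[0]+c*d[1]])
for n,c in (("S",S),("D",D)):
    for t,z in (("stop_face",.033),("loupe",0),("tin",0),("block_ivory",.013)):
        q=bot.spot_point(t,{"S":"scene","D":"side"}[n])
        if q: print(n,t,inrail(at(c,q[0]["point"],z)).round(4),round(q[0]["conf"],2))
for n,c in (("scene",S),("side",D)):
    i=c["color"].copy(); i=cv2.resize(i[120:330,150:430],None,fx=2.8,fy=2.8)
    P=[]
    for x in(-.175,.175):
        for y in (-.042,.042):P.append((x,y,.01))
    for x in(-.125,.035):
        for y in (-.025,.025):P+= [(x,y,.013),(x,y,.053)]
    for x in(.08,.1,.12):P.append((x,0,.033))
    for L in P:
        u=proj(c,W(p,L)); cv2.circle(i,(int((u[0]-150+.5)*2.8),int((u[1]-120+.5)*2.8)),3,(0,255,0),-1)
    cv2.imwrite(f"pics/{n}fit.png",i)
E
python3 fit.py
```

```text
[ 0.5675 -0.0488  1.7994] 103.09884101481609
[[0.1, 1.3], [1.3, 0.5], [-0.9, -0.9], [-0.4, -1.1], [-0.3, -1.0], [-0.9, 1.4], [1.1, -0.7]]
S stop_face [0.1266 0.0014] 0.59
S loupe [0.0469 0.0874] 0.61
S tin [-0.0865 -0.0792] 0.64
S block_ivory [-0.0985  0.0057] 0.65
D stop_face [0.1216 0.0015] 0.59
D loupe [0.055  0.0839] 0.51
D tin [-0.0749 -0.071 ] 0.56
D block_ivory [-0.1008  0.0064] 0.66
```

```bash
python3 -c "
import cv2,numpy as np
a=cv2.imread('pics/scenefit.png')[180:440,100:560];b=cv2.imread('pics/sidefit.png')[170:470,180:600]
a=cv2.resize(a,(460,300));b=cv2.resize(b,(340,300))
cv2.imwrite('pics/fit.png',np.hstack([a,b]))"
```

```text
(no output)
```

View pics/scenefit.png

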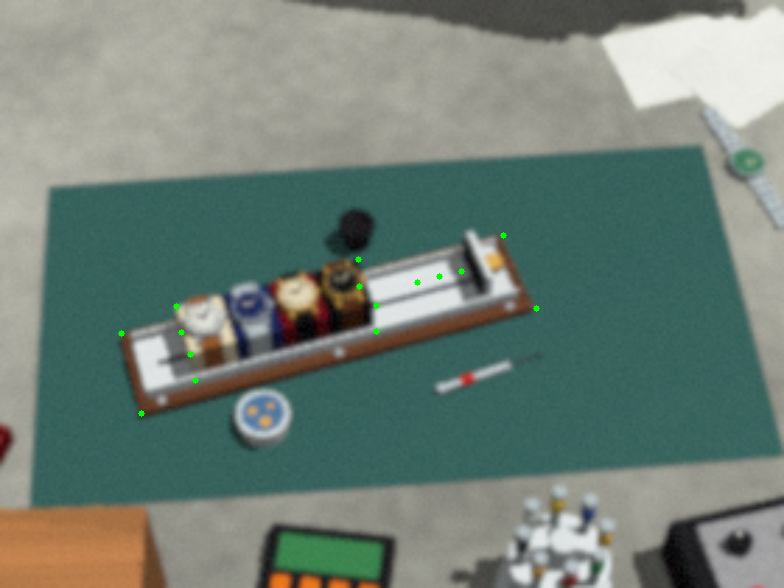

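View pics/sidefit.png

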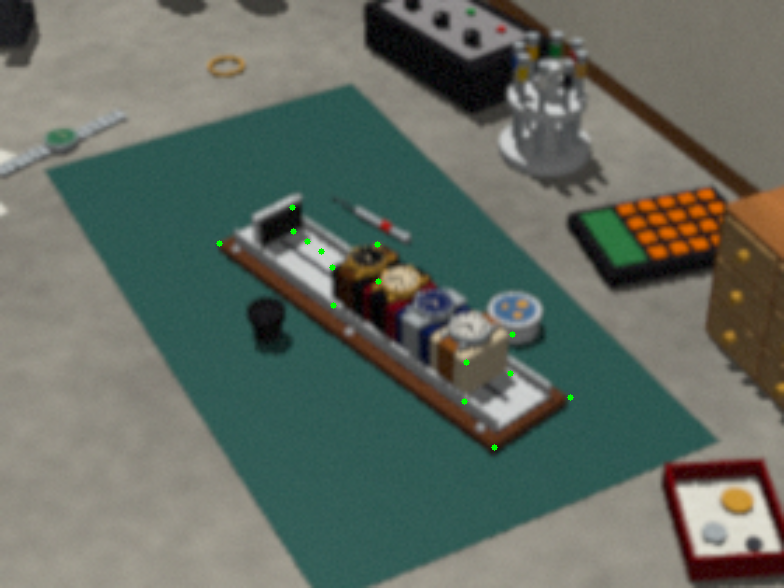

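```bash
cat > go.py <<'E'
from workcell import bot
import numpy as np,sys
from scipy.spatial.transform import Rotation as R
# usage: go.py xr yr z tilt : target in rail frame -> rotvec deg & shift mm (in the final tool axes)
p=[.5675,-.0488,1.7994]
xr,yr,z,tilt=map(float,sys.argv[1:5])
o=bot.get_obs(); q=R.from_quat(o["tool_rot"])
ex=np.array([np.cos(p[2]),np.sin(p[2]),0]);ey=np.array([-ex[1],ex[0],0]);ez=np.array([0,0,1.])
t=np.radians(tilt); y=-ez*np.cos(t)+ex*np.sin(t)   # tips forward along +x rail
best=None
for s in(1,-1):
    x=s*ey; G=R.from_matrix(np.c_[x,y,np.cross(x,y)]); d=(q.inv()*G)
    if best is None or d.magnitude()<best[0].magnitude(): best=(d,G)
d,G=best
T=np.r_[p[:2],0]+ex*xr+ey*yr+[0,0,z]
e=np.array(o["eef_pos"]); r=e-np.r_[p[:2],0]
print("clock",round(o["clock"],2),"rail pos mm",(1000*np.array([r@ex,r@ey,r[2]])).round(1),"F rail",np.round([o["ft_force"]@ex,o["ft_force"]@ey,o["ft_force"][2]],1),"joints",np.round(o["joint_pos"],2), "w",round(o["grip_width"],4))
print("turn",np.degrees(d.as_rotvec()).round(2),"shift final axes mm",(1000*G.inv().apply(T-e)).round(1),"now axes",(1000*q.inv().apply(T-e)).round(1))
print("axes (rail): x,y,z",[ [round(float(a@b),3) for b in (ex,ey,ez)] for a in q.as_matrix().T])
E
python3 go.py -.165 0 .12 5
```

```text
clock 3.8 rail pos mm [588.7 259.2 198.6] F rail [ 0.2  0.4 -0.6] joints [ 1.2   0.24  0.01  1.34 -0.    1.57] w 0.0855
turn [ 4.6  55.56 -2.42] shift final axes mm [ 259.2   12.6 -757.7] now axes [-475.5   78.6 -639.7]
axes (rail): x,y,z [[0.825, -0.565, 0.0], [0.0, -0.0, -1.0], [0.565, 0.825, -0.0]]
```

```bash
python3 -m inch '0.77 9.26 -0.4 0 0 0 1;0.77 9.26 -0.4 0 0 0 1;0.77 9.26 -0.4 0 0 0 1;0.77 9.26 -0.4 0 0 0 1;0.77 9.26 -0.4 0 0 0 1;0.77 9.26 -0.4 0 0 0 1'; python3 go.py -.165 0 .12 5
```

```text
clock: 4.55
eef_pos: [0.1817, 0.4658, 0.1986]
tool_rot: [-0.671, -0.075, 0.082, 0.733]
ft_force: [0.7, -0.4, 0.7]
grip_width: 0.0003
clock 4.55 rail pos mm [588.7 259.2 198.6] F rail [-0.6 -0.6  0.7] joints [ 1.16  0.18 -0.08  1.24  0.05  2.51] w 0.0003
turn [-0.03 -0.31 -0.02] shift final axes mm [ 259.2   12.6 -757.6] now axes [ 263.2   12.2 -756.2]
axes (rail): x,y,z [[-0.005, -1.0, -0.001], [0.088, 0.0, -0.996], [0.996, -0.005, 0.088]]
```

```bash
python3 -m inch '0 0 0 13 0 -38 1;0 0 0 13 0 -38 1;0 0 0 13 0 -38 1;0 0 0 13 0 -38 1;0 0 0 13 0 -38 1;0 0 0 13 0 -38 1;0 0 0 13 0 -38 1;0 0 0 13 0 -38 1;0 0 0 13 0 -38 1;0 0 0 13 0 -38 1;0 0 0 13 0 -38 1;0 0 0 13 0 -38 1'; python3 go.py -.165 0 .12 5
```

```text
clock: 6.05
eef_pos: [0.4373, 0.0575, 0.1588]
tool_rot: [-0.671, -0.077, 0.084, 0.732]
ft_force: [0.8, 1.2, 0.6]
grip_width: -0.0
clock 6.05 rail pos mm [133.1 102.7 158.8] F rail [ 1.  -1.   0.6] joints [ 0.07  0.16 -0.21  1.22  0.09  1.41] w -0.0
turn [-0. -0.  0.] shift final axes mm [ 102.7   12.7 -300.3] now axes [ 102.8   12.7 -300.3]
axes (rail): x,y,z [[-0.0, -1.0, 0.0], [0.087, -0.0, -0.996], [0.996, -0.0, 0.087]]
```

```bash
python3 -m inch '0 0 0 12 -2 -38 1;0 0 0 12 -2 -38 1;0 0 0 13 0 -38 1;0 0 0 13 0 -38 1;0 0 0 13 2 -38 1;0 0 0 13 3 -38 1;0 0 0 13 5 -38 1;0 0 0 13 6 -34 1;0 0 0 0 0 0 1'; python3 go.py -.165 0 .031 5
python3 - <<'E'
from workcell import bot
import cv2
for n in("wrist","scene"):
    cv2.imwrite(f"pics/{n}1.png",bot.camera(n)["color"])
E
```

```text
clock: 7.18
eef_pos: [0.6035, -0.2101, 0.1184]
tool_rot: [-0.671, -0.075, 0.084, 0.733]
ft_force: [0.4, 0.2, 0.1]
grip_width: 0.0001
clock 7.17 rail pos mm [-165.3    1.5  118.4] F rail [ 0.1 -0.5  0.1] joints [-0.37  0.61  0.35  1.37  0.07  0.97] w 0.0001
turn [-0.06 -0.16 -0.12] shift final axes mm [ 1.5 87.1 -7.3] now axes [ 1.7 87.1 -7.4]
axes (rail): x,y,z [[-0.003, -1.0, -0.002], [0.088, 0.002, -0.996], [0.996, -0.003, 0.088]]
```

View pics/wrist1.png

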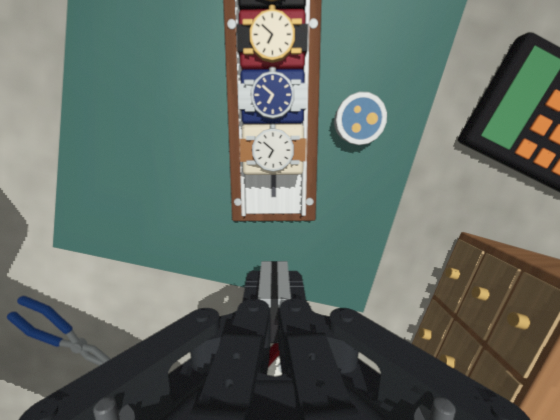

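View pics/scene1.png

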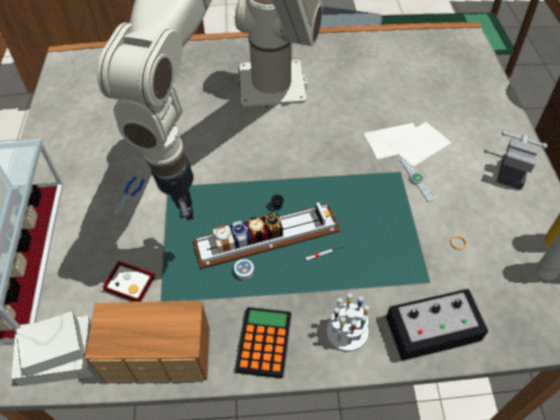

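The wrist view shows the rail running straight up the image. The plinth end corners are at (233,221) and (316,220), the ivory back edge is near row 175, and the shut fingers are at (275,265). I'll check these against the fit.

```bash
python3 - <<'E'
from workcell import bot
from h import *
c=bot.camera("wrist")
p=[.5675,-.0488,1.7994];C,s=np.cos(p[2]),np.sin(p[2])
def ir(w): d=w[:2]-np.array(p[:2]);return (1000*np.array([C*d[0]+s*d[1],-s*d[0]+C*d[1]])).round(1)
for u,z in[((233,221),.01),((316,220),.01),((225,20),.01),((322,20),.01),((246,173),.053),((302,172),.053),((273,172),.053)]: print(u,ir(at(c,u,z)))
print(c["extrinsics"][:3,:3].round(3).tolist(), ir(np.array(-c["extrinsics"][:3,:3].T@c["extrinsics"][:3,3])))
cv2.imwrite("pics/w1z.png",cv2.resize(c["color"][0:240,190:360],None,fx=2.5,fy=2.5,interpolation=2))
E
```

```text
(233, 221) [-172.6   42.9]
(316, 220) [-171.6  -40.3]
(225, 20) [ 6.3 44. ]
(322, 20) [  6.2 -39.7]
(246, 173) [-121.    24.8]
(302, 172) [-120.2  -21.3]
(273, 172) [-120.2    2.6]
[[0.974, 0.226, -0.001], [-0.22, 0.948, -0.23], [-0.051, 0.224, 0.973]] [-98.9   1.6]
```

View pics/w1z.png

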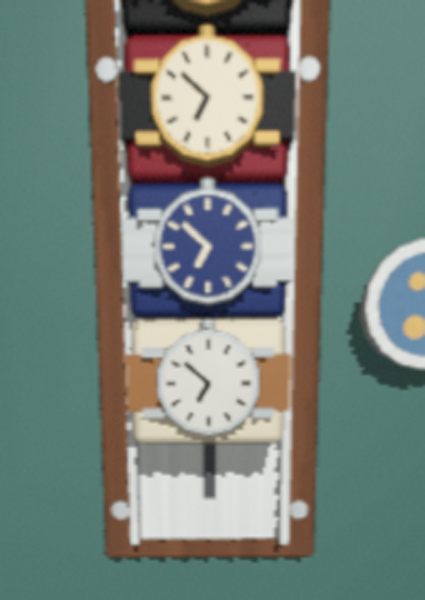

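```bash
python3 -m inch '0 0 0 0 15 -1 1;0 0 0 0 18 -1.5 1;0 0 0 0 18 -1.5 1;0 0 0 0 18 -1.5 1;0 0 0 0 12 -1 1;0 0 0 0 6 -0.8 1;0 0 0 0 0 0 1'; python3 go.py -.137 0.0017 .031 5
python3 - <<'E'
from workcell import bot
import cv2
cv2.imwrite("pics/wrist2.png",bot.camera("wrist")["color"])
i=bot.camera("side")["color"];cv2.imwrite("pics/side2.png",cv2.resize(i[150:310,200:400],None,fx=3.5,fy=3.5,interpolation=2))
E
```

```text
clock: 8.2
eef_pos: [0.6031, -0.2076, 0.0331]
tool_rot: [-0.671, -0.077, 0.085, 0.733]
ft_force: [-0.2, -0.6, 0.6]
grip_width: -0.0001
clock 8.2 rail pos mm [-162.8    1.3   33.1] F rail [-0.5  0.3  0.6] joints [-0.37  0.66  0.22  1.18  0.07  0.97] w -0.0001
turn [-0.02  0.01 -0.05] shift final axes mm [-0.4  4.3 25.5] now axes [-0.3  4.3 25.5]
axes (rail): x,y,z [[0.0, -1.0, -0.001], [0.087, 0.001, -0.996], [0.996, 0.0, 0.087]]
```

View pics/wrist2.png

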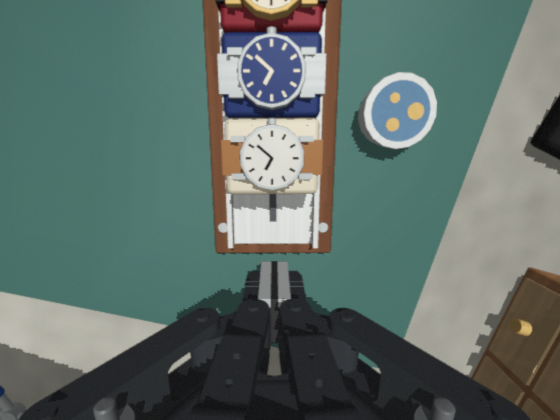

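View pics/side2.png

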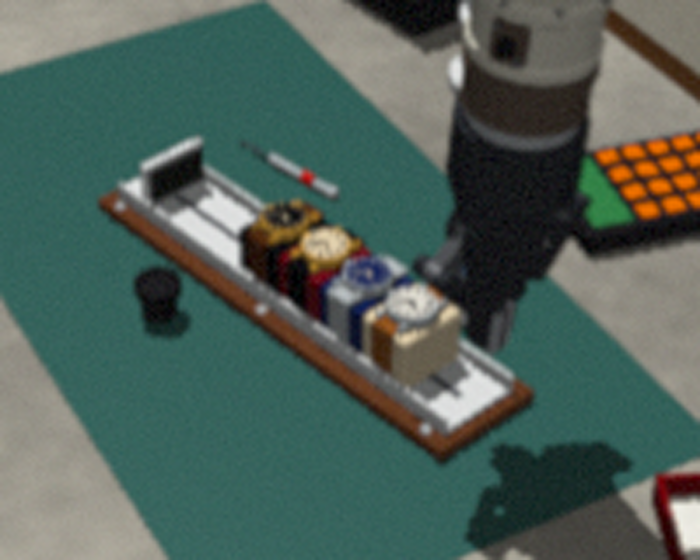

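```bash
python3 - <<'E'
from workcell import bot
from h import *
e=np.array(bot.get_obs()["eef_pos"])
for n in("wrist","side","scene"):
    c=bot.camera(n); print(n,np.round(proj(c,e),1), np.round(proj(c,[e[0],e[1],0.0]),1))
    if n=="side":
        i=c["color"]; cv2.imwrite("pics/side3.png",cv2.resize(i[150:310,200:400],None,fx=3.5,fy=3.5,interpolation=2))
    if n=="scene":
        i=c["color"]; cv2.imwrite("pics/scene3.png",cv2.resize(i[150:310,150:350],None,fx=3.5,fy=3.5,interpolation=2))
E
```

```text
wrist [274.2 248.7] [274.1 233.5]
side [336.4 259.5] [335.6 271.1]
scene [199.8 245.7] [201.7 253.5]
```

View pics/scene3.png

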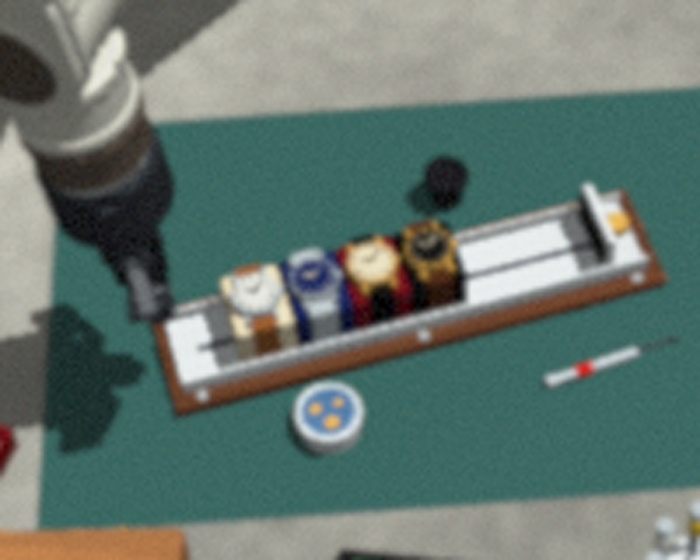

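```bash
cat > tri.py <<'E'
from h import *
def tri(obs):
    A=np.zeros((3,3));b=np.zeros(3)
    for c,u in obs:
        o,d=ray(c,u);d/=np.linalg.norm(d);M=np.eye(3)-np.outer(d,d);A+=M;b+=M@o
    P=np.linalg.solve(A,b); return P,[np.round(np.array(proj(c,P))-u,1).tolist() for c,u in obs]
p=[.5675,-.0488,1.7994];C,s=np.cos(p[2]),np.sin(p[2])
def ir(w): d=w[:2]-np.array(p[:2]);return (1000*np.array([C*d[0]+s*d[1],-s*d[0]+C*d[1],w[2]])).round(1)
E
python3 - <<'E'
from workcell import bot
from tri import *
S,D,Wc=[bot.camera(n) for n in("scene","side","wrist")]
for o in([(S,(192.9,240.9)),(D,(340,248.6))],[(S,(192.9,240.9)),(D,(340,248.6)),(Wc,(274,262))],[(D,(340,248.6)),(Wc,(274,262))]):
    P,r=tri(o); print(ir(P),P.round(4),r)
print(ir(np.array(bot.get_obs()["eef_pos"])))
a=np.array(D["color"])[170:270,290:400];b=np.array(S["color"])[170:270,150:260]
cv2.imwrite("pics/tip.png",np.hstack([cv2.resize(x,(390,390),interpolation=2) for x in(a,b)]))
cv2.imwrite("pics/tipw.png",cv2.resize(Wc["color"][180:330,200:350],(600,600),interpolation=2))
E
```

```text
[-173.1   -2.    67.2] [ 0.6087 -0.217   0.0672] [[1.0, -1.1], [1.4, 0.7]]
[-168.5   -1.1   62.4] [ 0.6067 -0.2127  0.0624] [[3.2, -0.7], [-0.6, 1.6], [3.9, 13.3]]
[-163.7   -2.1   61.9] [ 0.6067 -0.2078  0.0619] [[-1.9, 0.5], [5.9, 4.7]]
[-163.2    1.    33.7]
```

View pics/tip.png

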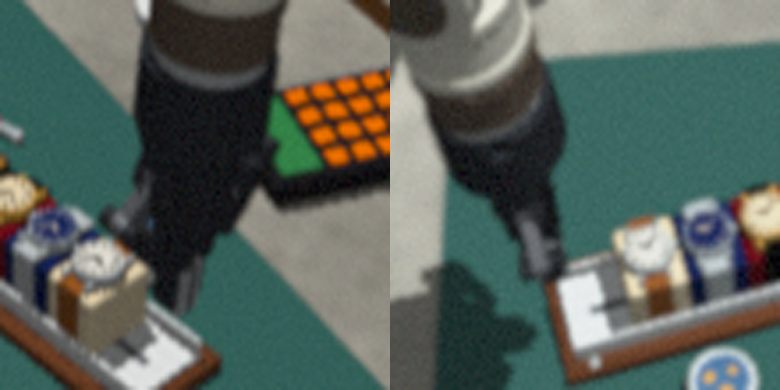

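View pics/tipw.png

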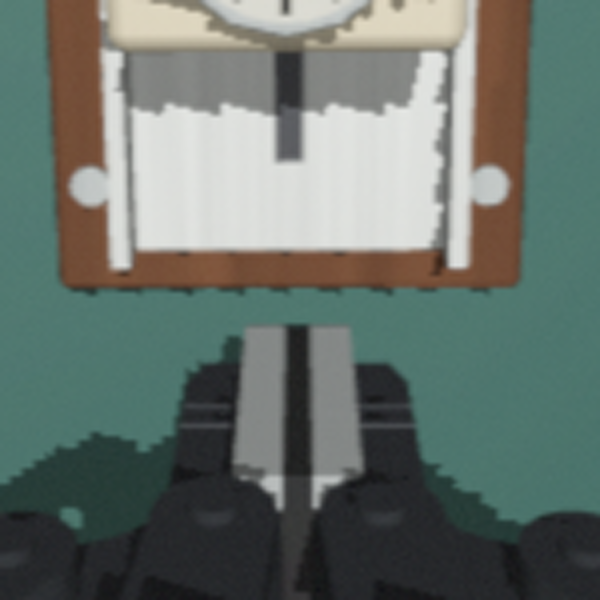

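```bash
python3 - <<'E'
from workcell import bot
from tri import *
from scipy.spatial.transform import Rotation as R
o=bot.get_obs();e=np.array(o["eef_pos"]);M=R.from_quat(o["tool_rot"]).as_matrix()
cs={n:bot.camera(n) for n in("scene","side","wrist")}
for dz in (0,11,-11):
  for k in (0,10,20,30,40):
    P=e-M[:,1]*k/1000+M[:,2]*dz/1000
    print(dz,k,{n:np.round(proj(c,P),1).tolist() for n,c in cs.items()})
c=cs["wrist"];E=c["extrinsics"];cam=-E[:3,:3].T@E[:3,3]
print("cam in tool mm",(1000*M.T@(cam-e)).round(1),"cam axes in tool",(E[:3,:3]@M).round(3).tolist())
E
```

```text
0 0 {'scene': [199.8, 245.7], 'side': [336.3, 259.6], 'wrist': [274.4, 249.0]}
0 10 {'scene': [198.9, 243.5], 'side': [336.8, 256.3], 'wrist': [274.4, 255.9]}
0 20 {'scene': [197.9, 241.2], 'side': [337.3, 253.0], 'wrist': [274.5, 263.6]}
0 30 {'scene': [197.0, 238.9], 'side': [337.8, 249.6], 'wrist': [274.5, 272.1]}
0 40 {'scene': [196.0, 236.5], 'side': [338.4, 246.2], 'wrist': [274.6, 281.7]}
11 0 {'scene': [204.3, 244.3], 'side': [332.6, 256.7], 'wrist': [274.4, 232.9]}
11 10 {'scene': [203.4, 242.0], 'side': [333.1, 253.4], 'wrist': [274.4, 239.1]}
11 20 {'scene': [202.5, 239.8], 'side': [333.6, 250.1], 'wrist': [274.5, 246.0]}
11 30 {'scene': [201.6, 237.4], 'side': [334.1, 246.7], 'wrist': [274.5, 253.7]}
11 40 {'scene': [200.7, 235.1], 'side': [334.7, 243.3], 'wrist': [274.6, 262.3]}
-11 0 {'scene': [195.3, 247.1], 'side': [339.9, 262.5], 'wrist': [274.4, 264.5]}
-11 10 {'scene': [194.3, 244.9], 'side': [340.4, 259.2], 'wrist': [274.4, 272.1]}
-11 20 {'scene': [193.4, 242.6], 'side': [341.0, 255.9], 'wrist': [274.5, 280.4]}
-11 30 {'scene': [192.4, 240.3], 'side': [341.6, 252.5], 'wrist': [274.5, 289.8]}
-11 40 {'scene': [191.4, 238.0], 'side': [342.1, 249.1], 'wrist': [274.6, 300.2]}
cam in tool mm [  -0.4 -175.3   80.1] cam axes in tool [[1.0, -0.001, -0.0], [0.0, 0.315, 0.949], [-0.001, -0.949, 0.315]]
```

The tip shown in all three cameras sits about 30 mm above the reported TCP. I'll resolve that before pushing. I'll move forward a little, clear of the block, then lower in small steps over the empty channel floor while watching the force and the pictures.

```bash
python3 -m inch '0 0 0 0 1 8 1;0 0 0 0 5 4 1;0 0 0 0 4 0 1;0 0 0 0 4 0 1;0 0 0 0 1 0 1;0 0 0 0 0 0 1'; python3 go.py -.137 0.0017 .031 5
python3 - <<'E'
from workcell import bot
import cv2,numpy as np
D=bot.camera("side")["color"];S=bot.camera("scene")["color"]
cv2.imwrite("pics/tip3.png",np.hstack([cv2.resize(D[190:290,290:390],(400,400),interpolation=2),cv2.resize(S[190:290,160:260],(400,400),interpolation=2)]))
E
```

```text
clock: 9.5
eef_pos: [0.6002, -0.1951, 0.0192]
tool_rot: [-0.671, -0.077, 0.084, 0.732]
ft_force: [0.0, 0.3, -0.7]
grip_width: 0.0001
clock 9.5 rail pos mm [-149.9    1.3   19.2] F rail [ 0.3 -0.1 -0.7] joints [-0.35  0.66  0.17  1.13  0.07  0.99] w 0.0001
turn [-0.01 -0.01 -0.04] shift final axes mm [ -0.4 -10.6  13.9] now axes [ -0.4 -10.6  13.9]
axes (rail): x,y,z [[-0.0, -1.0, -0.001], [0.087, 0.001, -0.996], [0.996, -0.0, 0.087]]
```

View pics/tip3.png

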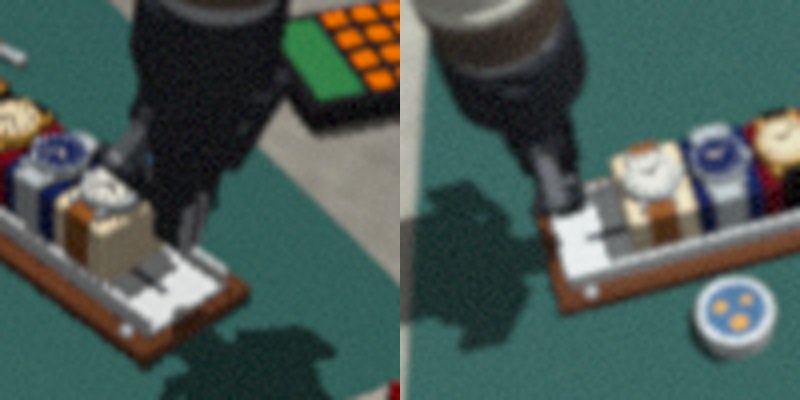

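```bash
python3 -m inch '0 0 0 0 3 0 1;0 0 0 0 2 0 1;0 0 0 0 1 0 1;0 0 0 0 1 0 1;0 0 0 0 1 0 1;0 0 0 0 0 0 1'; python3 - <<'E'
from workcell import bot
from tri import *
S,D=bot.camera("scene"),bot.camera("side")
P,r=tri([(S,(202.5,243)),(D,(337.5,251))]);print("before",ir(P),r)
print(ir(np.array(bot.get_obs()["eef_pos"])))
cv2.imwrite("pics/tip4.png",np.hstack([cv2.resize(c["color"][190:290,a:a+100],(400,400),interpolation=2) for c,a in((D,290),(S,160))]))
E
```

```text
clock: 10.35
eef_pos: [0.6, -0.1942, 0.0113]
tool_rot: [-0.671, -0.077, 0.084, 0.732]
ft_force: [0.3, 0.6, 1.2]
grip_width: 0.0002
before [-157.1   -6.1   50.8] [[-0.4, 0.4], [-0.6, -0.3]]
[-149.1    1.2   11.4]
```

View pics/tip4.png

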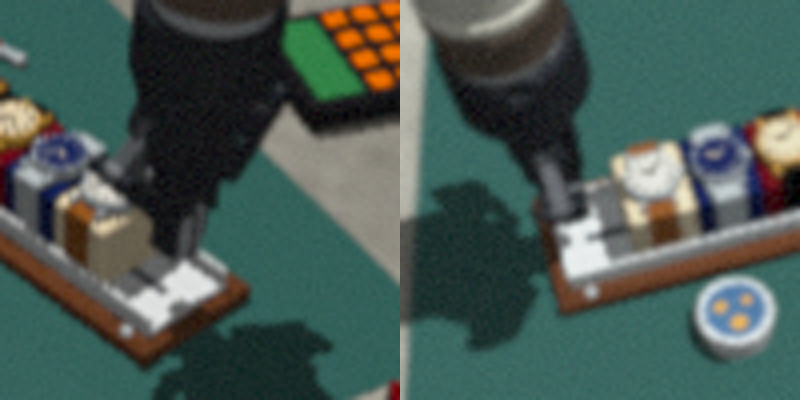

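```bash
python3 go.py -.150 0.0017 .0114 20; python3 go.py -.150 0.0017 .0114 20 | head -1
```

```text
clock 10.45 rail pos mm [-149.1    1.2   11.4] F rail [ 0.3  0.5 -0.5] joints [-0.35  0.67  0.16  1.12  0.07  0.99] w -0.0002
turn [15.   -0.   -0.03] shift final axes mm [-0.5 -0.3 -0.9] now axes [-0.5 -0.  -0.9]
axes (rail): x,y,z [[0.0, -1.0, -0.0], [0.087, 0.0, -0.996], [0.996, 0.0, 0.087]]
clock 10.45 rail pos mm [-149.1    1.2   11.4] F rail [ 0.3  0.5 -0.5] joints [-0.35  0.67  0.16  1.12  0.07  0.99] w -0.0002
```

```bash
python3 -m inch '5 0 0 0 0 0 1;5 0 0 0 0 0 1;5 0 0 0 0 0 1;0 0 0 0 0 0 1'; python3 - <<'E'
from workcell import bot
from tri import *
S,D,W=bot.camera("scene"),bot.camera("side"),bot.camera("wrist")
print(ir(np.array(bot.get_obs()["eef_pos"])))
cv2.imwrite("pics/tip5.png",np.hstack([cv2.resize(c["color"][190:290,a:a+100],(400,400),interpolation=2) for c,a in((D,290),(S,160))]))
cv2.imwrite("pics/wrist5.png",W["color"])
E
python3 go.py -.150 0.0017 .0114 20
```

```text
clock: 10.95
eef_pos: [0.5997, -0.1959, 0.0099]
tool_rot: [-0.57, -0.064, 0.093, 0.814]
ft_force: [-0.7, 0.1, -1.3]
grip_width: 0.0002
[-148.6    1.1   11.5]
clock 11.1 rail pos mm [-148.6    1.1   11.5] F rail [-0.6  0.2 -0.7] joints [-0.45  0.82  0.39  1.38  0.27  0.86] w -0.0003
turn [ 0.05  0.03 -0.03] shift final axes mm [-0.6 -0.4 -1.3] now axes [-0.6 -0.4 -1.3]
axes (rail): x,y,z [[0.001, -1.0, -0.0], [0.341, 0.001, -0.94], [0.94, 0.0, 0.341]]
```

View pics/tip5.png

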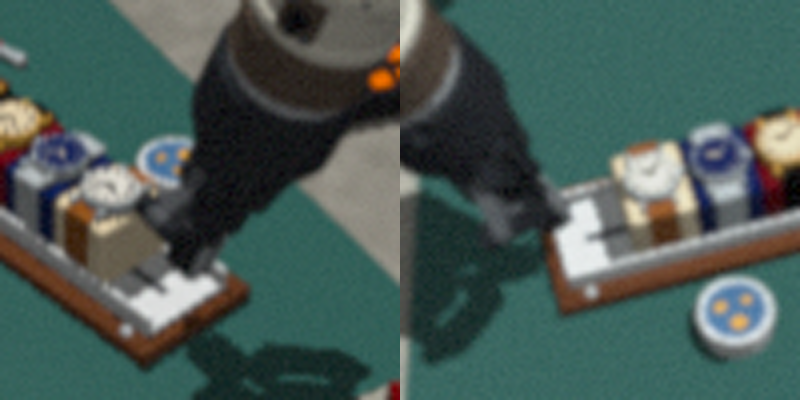

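View pics/wrist5.png

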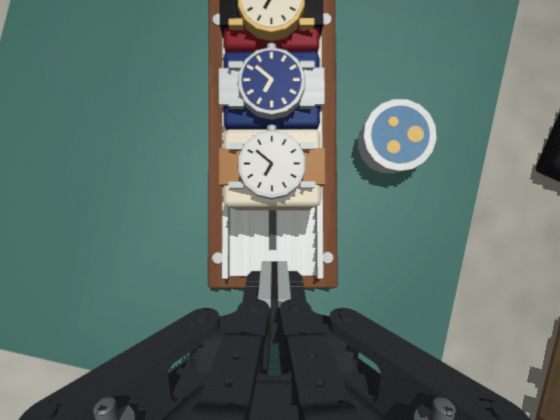

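```bash
python3 - <<'E'
from workcell import bot
from tri import *
S,D,W=bot.camera("scene"),bot.camera("side"),bot.camera("wrist")
for o in ([(S,(201.2,246.2)),(D,(337.5,258))],[(S,(202.5,244.5)),(D,(334,256)),(W,(274,262))]):
    P,r=tri(o);print(ir(P),r)
for z in(.02,.03,.04): print(z,ir(at(W,(274,262),z)),ir(at(D,(337.5,258),z)),ir(at(S,(201.2,246.2),z)))
print("block back top edge",ir(at(W,(273,208),.053)),ir(at(W,(273,208),.03)))
E
```

```text
[-161.4   -3.1   35.2] [[-0.3, 0.3], [-0.5, -0.2]]
[-155.     0.3   37.4] [[0.6, -0.3], [-0.1, 0.2], [1.3, 2.6]]
0.02 [-155.7    1.    20. ] [-151.1  -16.1   20. ] [-160.2    7.9   20. ]
0.03 [-154.5    1.    30. ] [-158.6   -7.7   30. ] [-160.3    1.1   30. ]
0.04 [-153.3    1.    40. ] [-166.2    0.7   40. ] [-160.5   -5.6   40. ]
block back top edge [-124.5    1.6   53. ] [-123.2    1.6   30. ]
```

```bash
python3 -m inch '0 0 0 0 3.7 -1.3 1;0 0 0 -0.5 3.7 -1.3 1;0 0 0 0 1.7 4.7 1;0 0 0 0 1.7 4.7 1;0 0 0 0 1.7 4.7 1;0 0 0 0 1.4 3.8 1;0 0 0 0 0 0 1'; python3 - <<'E'
from workcell import bot
from tri import *
S,D,W=bot.camera("scene"),bot.camera("side"),bot.camera("wrist")
cv2.imwrite("pics/tip6.png",np.hstack([cv2.resize(c["color"][190:290,a:a+100],(400,400),interpolation=2) for c,a in((D,280),(S,160))]))
cv2.imwrite("pics/wrist6.png",cv2.resize(W["color"][130:330,170:380],None,fx=3,fy=3,interpolation=2))
E
python3 go.py -.150 0.0017 .0034 20
```

```text
clock: 12.12
eef_pos: [0.5952, -0.1754, 0.0037]
tool_rot: [-0.57, -0.065, 0.094, 0.814]
ft_force: [0.5, 0.2, -0.9]
grip_width: -0.0001
clock 12.28 rail pos mm [-130.1    1.7    3.6] F rail [-0.3  0.2  0.5] joints [-0.43  0.8   0.34  1.33  0.27  0.88] w 0.0002
turn [ 0.01 -0.01 -0.02] shift final axes mm [ -0.   -6.6 -18.8] now axes [ -0.   -6.6 -18.8]
axes (rail): x,y,z [[0.0, -1.0, -0.0], [0.342, 0.0, -0.94], [0.94, -0.0, 0.342]]
```

View pics/tip6.png

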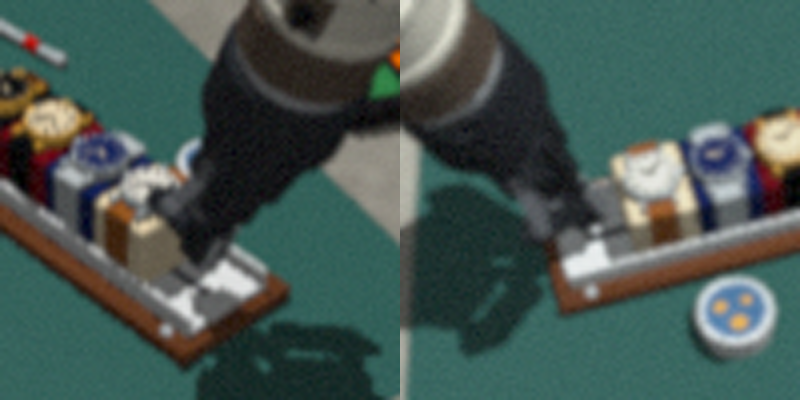

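View pics/wrist6.png

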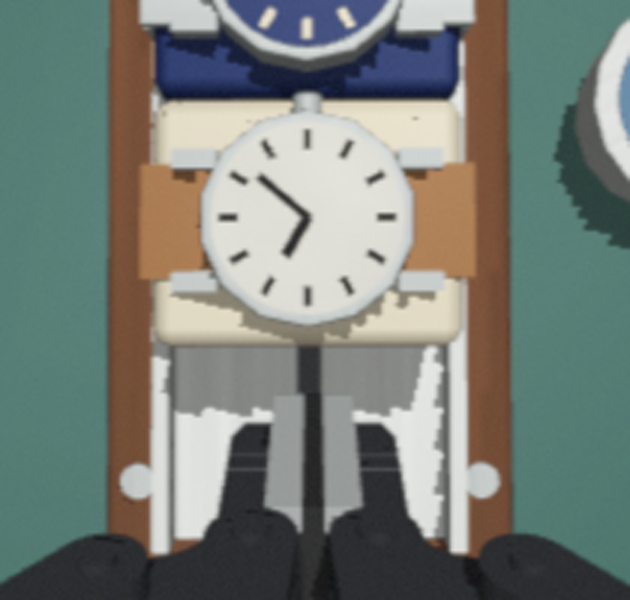

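```bash
python3 -m inch '0 0 0 0 0.68 1.88 1;0 0 0 0 0.68 1.88 1;0 0 0 0 0.68 1.88 1;0 0 0 0 0.68 1.88 1;0 0 0 0 0.68 1.88 1;0 0 0 0 0.68 1.88 1;0 0 0 0 0 0 1'; python3 - <<'E'
from workcell import bot
from tri import *
D,W=bot.camera("side"),bot.camera("wrist")
a=cv2.resize(W["color"][130:330,170:380],(420,400),interpolation=2)
cv2.imwrite("pics/w7.png",np.hstack([a,cv2.resize(D["color"][200:290,290:375],(378,400),interpolation=2)]))
E
python3 go.py -.1 0.0017 .0034 20
```

```text
clock: 13.15
eef_pos: [0.5927, -0.1643, 0.0037]
tool_rot: [-0.57, -0.065, 0.093, 0.814]
ft_force: [0.3, -2.6, -1.1]
grip_width: 0.0001
clock 13.25 rail pos mm [-118.2    1.6    3.6] F rail [-2.9  0.5  0.3] joints [-0.42  0.78  0.31  1.31  0.28  0.89] w 0.0004
turn [ 0.02 -0.01 -0.01] shift final axes mm [-0.1  6.4 17.1] now axes [-0.1  6.4 17.1]
axes (rail): x,y,z [[-0.0, -1.0, -0.0], [0.342, 0.0, -0.94], [0.94, -0.0, 0.342]]
```

View pics/w7.png

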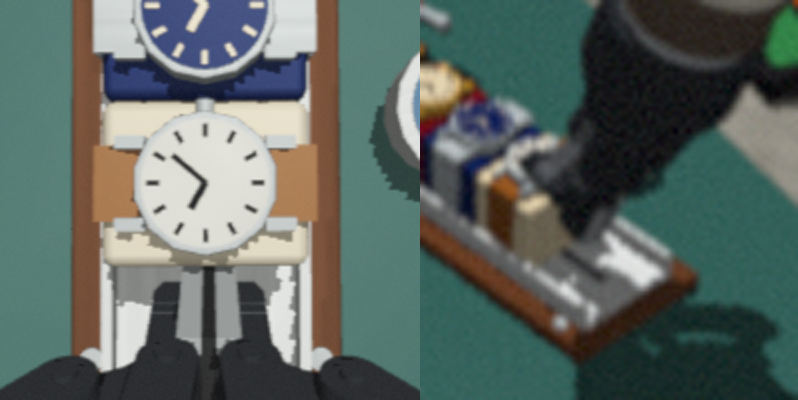

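```bash
python3 -m inch '0 0 0 0 0.68 1.88 1;0 0 0 0 1.03 2.82 1;0 0 0 0 1.37 3.76 1;0 0 0 0 1.37 3.76 1;0 0 0 0 1.37 3.76 1;0 0 0 0 1.37 3.76 1;0 0 0 0 1.37 3.76 1;0 0 0 0 1.37 3.76 1;0 0 0 0 1.37 3.76 1;0 0 0 0 1.37 3.76 1;0 0 0 0 1.03 2.82 1;0 0 0 0 0.68 1.88 1'; python3 - <<'E'
from workcell import bot
from tri import *
D,S=bot.camera("side"),bot.camera("scene")
cv2.imwrite("pics/p8.png",np.hstack([cv2.resize(c["color"][190:290,a:a+100],(400,400),interpolation=2) for c,a in((D,230),(S,240))]))
cv2.imwrite("pics/w8.png",bot.camera("wrist")["color"])
E
python3 go.py -.1 0.0017 .0034 20
```

```text
clock: 14.75
eef_pos: [0.5829, -0.1229, 0.0036]
tool_rot: [-0.57, -0.065, 0.094, 0.814]
ft_force: [0.6, -2.6, -0.1]
grip_width: 0.0
clock 14.9 rail pos mm [-75.5   1.7   3.6] F rail [-1.2  0.  -0.6] joints [-0.37  0.73  0.21  1.25  0.29  0.94] w -0.0001
turn [-0.05  0.   -0.04] shift final axes mm [  0.   -8.2 -23.1] now axes [  0.   -8.2 -23.1]
axes (rail): x,y,z [[0.0, -1.0, -0.001], [0.343, 0.001, -0.939], [0.939, 0.0, 0.343]]
```

View pics/p8.png

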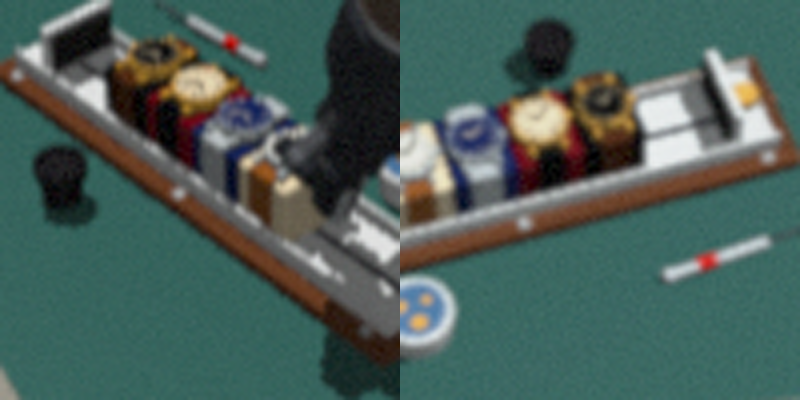

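View pics/w8.png

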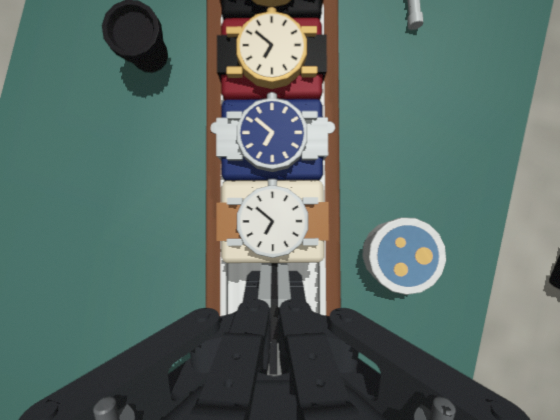

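```bash
python3 -m inch '0 0 0 0 0.68 1.88 1;0 0 0 0 1.03 2.82 1;0 0 0 0 1.37 3.76 1;0 0 0 0 1.37 3.76 1;0 0 0 0 1.37 3.76 1;0 0 0 0 1.37 3.76 1;0 0 0 0 1.37 3.76 1;0 0 0 0 1.03 2.82 1;0 0 0 0 0.68 1.88 1'; python3 - <<'E'
from workcell import bot
from tri import *
D,S=bot.camera("side"),bot.camera("scene")
cv2.imwrite("pics/p9.png",np.hstack([cv2.resize(c["color"][180:280,a:a+100],(400,400),interpolation=2) for c,a in((D,230),(S,250))]))
E
python3 go.py -.1 0.0017 .0034 20
```

```text
clock: 16.02
eef_pos: [0.5762, -0.0937, 0.0036]
tool_rot: [-0.57, -0.065, 0.094, 0.814]
ft_force: [0.8, -2.6, -0.4]
grip_width: -0.0002
clock 16.12 rail pos mm [-45.5   1.8   3.6] F rail [-1.2 -0.7 -0.8] joints [-0.33  0.7   0.15  1.21  0.29  0.98] w 0.0001
turn [-0.04  0.   -0.04] shift final axes mm [  0.1 -18.5 -51.3] now axes [  0.1 -18.5 -51.3]
axes (rail): x,y,z [[0.0, -1.0, -0.001], [0.343, 0.001, -0.939], [0.939, 0.0, 0.343]]
```

View pics/p9.png

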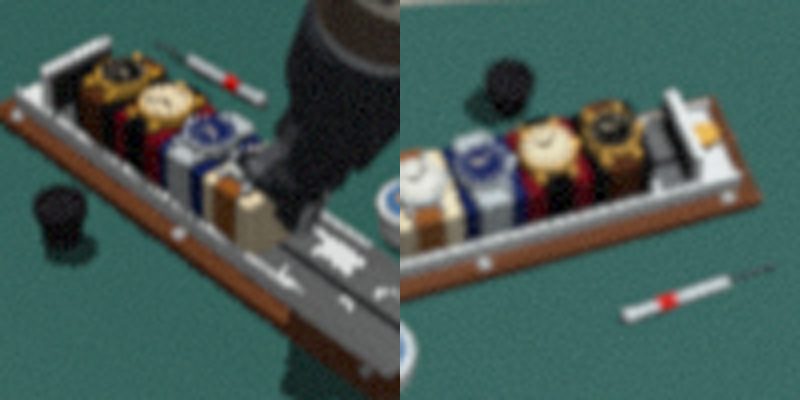

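```bash
python3 -m inch '0 0 0 0 0.68 1.88 1;0 0 0 0 0.68 1.88 1;0 0 0 0 0.68 1.88 1;0 0 0 0 0.68 1.88 1;0 0 0 0 0.68 1.88 1;0 0 0 0 0.68 1.88 1;0 0 0 0 0.68 1.88 1;0 0 0 0 0.34 0.94 1;0 0 0 0 0.34 0.94 1'; python3 - <<'E'
from workcell import bot
from tri import *
D,S=bot.camera("side"),bot.camera("scene")
cv2.imwrite("pics/p10.png",np.hstack([cv2.resize(c["color"][180:280,a:a+100],(400,400),interpolation=2) for c,a in((D,220),(S,250))]))
E
python3 go.py -.1 0.0017 .0034 20
```

```text
clock: 17.25
eef_pos: [0.5726, -0.0783, 0.0036]
tool_rot: [-0.57, -0.065, 0.094, 0.814]
ft_force: [-0.2, -2.4, -0.8]
grip_width: 0.0003
clock 17.35 rail pos mm [-29.7   1.8   3.6] F rail [-2.8 -0.3 -0.4] joints [-0.31  0.69  0.12  1.19  0.3   1.01] w -0.0002
turn [-0.02  0.   -0.04] shift final axes mm [  0.1 -23.8 -66.1] now axes [  0.1 -23.9 -66.1]
axes (rail): x,y,z [[0.0, -1.0, -0.001], [0.342, 0.001, -0.94], [0.94, 0.0, 0.342]]
```

View pics/p10.png

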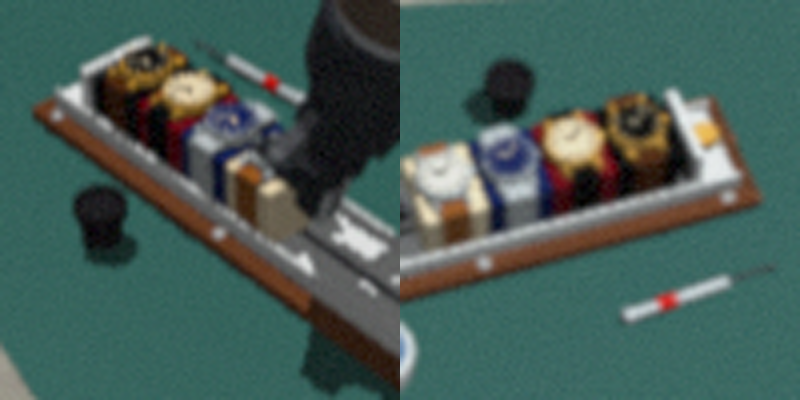

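```bash
f(){ grep -E 'clock|ft_force|eef'; }
python3 -m inch '0 0 0 0 0.34 0.94 1;0 0 0 0 0.34 0.94 1;0 0 0 0 0.34 0.94 1;0 0 0 0 0.34 0.94 1' | f
```

```text
clock: 17.85
eef_pos: [0.5716, -0.0744, 0.0036]
ft_force: [0.9, -3.2, -0.9]
```

```bash
python3 - <<'E'
from workcell import bot
from tri import *
D,S=bot.camera("side"),bot.camera("scene")
cv2.imwrite("pics/p11.png",np.hstack([cv2.resize(c["color"][190:240,a:a+50],(400,400),interpolation=2) for c,a in((D,230),(S,290))]))
E
```

```text
(no output)
```

View pics/p11.png

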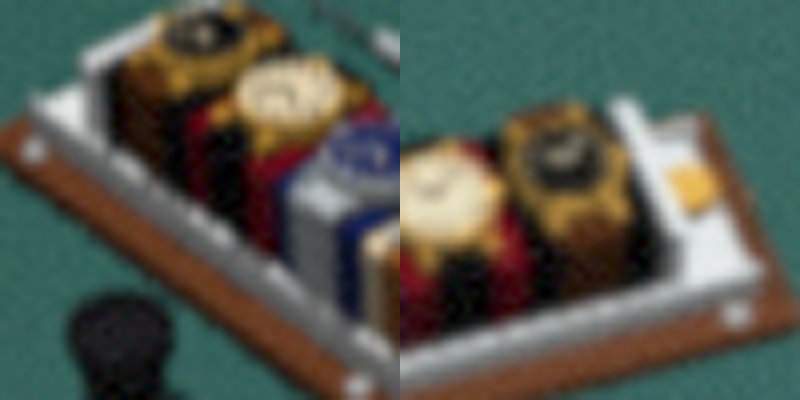

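```bash
f(){ grep -E 'clock|ft_force|eef'; }
python3 -m inch '0 0 0 0 0.34 0.94 1;0 0 0 0 0.34 0.94 1' | f
```

```text
clock: 18.2
eef_pos: [0.5716, -0.0741, 0.0036]
ft_force: [0.7, -7.9, -0.3]
```

```bash
f(){ grep -E 'clock|ft_force|eef'; }
python3 -m inch '0 0 0 0 0.34 0.94 1' | f
```

```text
clock: 18.32
eef_pos: [0.5717, -0.0741, 0.0036]
ft_force: [1.2, -9.8, 0.2]
```

```bash
f(){ grep -E 'clock|ft_force|eef'; }
python3 -m inch '0 0 0 0 0.34 0.94 1' | f
```

```text
clock: 18.45
eef_pos: [0.5717, -0.0741, 0.0036]
ft_force: [0.9, -12.0, 0.8]
```

The force rose to 12 N while the TCP stayed put, so the row is against the stop. Now I withdraw straight back, then lift.

```bash
python3 -m inch '0 0 0 0 -0.7 -1.9 1;0 0 0 0 -0.7 -1.9 1;0 0 0 0 -1.4 -3.8 1;0 0 0 0 -2.7 -7.5 1;0 0 0 0 -4 -11 1;0 0 0 0 -4 -11 1;0 0 0 0 -7 -11 1;0 0 0 0 -14 -5 1;0 0 0 0 -28 -4 1;0 0 0 0 -28 -4 1;0 0 0 0 -20 -2 1;0 0 0 0 0 0 1'|grep -E 'clock|force|eef'; python3 - <<'E'
from workcell import bot
from tri import *
D,S,W=bot.camera("side"),bot.camera("scene"),bot.camera("wrist")
cv2.imwrite("pics/p12.png",np.hstack([cv2.resize(c["color"][190:240,a:a+50],(400,400),interpolation=2) for c,a in((D,230),(S,290))]))
cv2.imwrite("pics/w12.png",W["color"]); cv2.imwrite("pics/s12.png",S["color"])
E
```

```text
clock: 19.95
eef_pos: [0.5944, -0.1667, 0.0883]
ft_force: [-0.5, -0.5, 0.3]
```

View pics/p12.png

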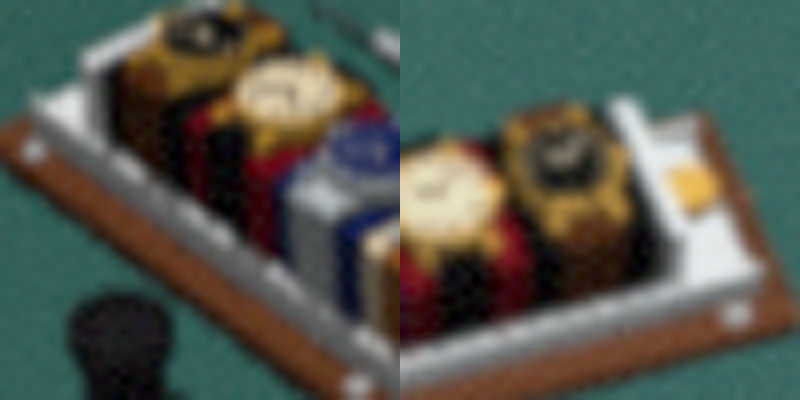

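View pics/w12.png

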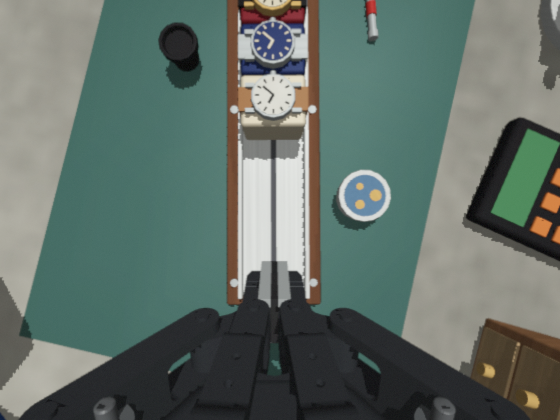

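View pics/s12.png

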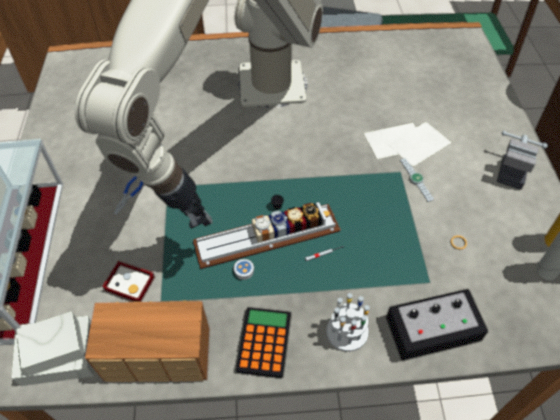

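Everything looks seated and the hand is clear. I'll raise the hand and take one look from above at the stop, to rule out a jam short of the pad.

```bash
python3 -m inch '0 0 0 0 -20 7 1;0 0 0 0 -30 11 1;0 0 0 0 -30 11 1;0 0 0 0 3 20 1;0 0 0 0 9 25 1;0 0 0 0 9 25 1;0 0 0 0 9 25 1;0 0 0 0 4 12 1;0 0 0 0 0 0 1;0 0 0 0 0 0 1'|grep -E 'clock|force|eef'; python3 - <<'E'
from workcell import bot
from tri import *
W=bot.camera("wrist")
cv2.imwrite("pics/w13.png",W["color"])
cv2.imwrite("pics/w13z.png",cv2.resize(W["color"][0:200,180:370],None,fx=3,fy=3,interpolation=2))
E
```

```text
clock: 21.35
eef_pos: [0.5676, -0.0566, 0.1753]
ft_force: [0.6, -0.6, -0.3]
```

View pics/w13z.png

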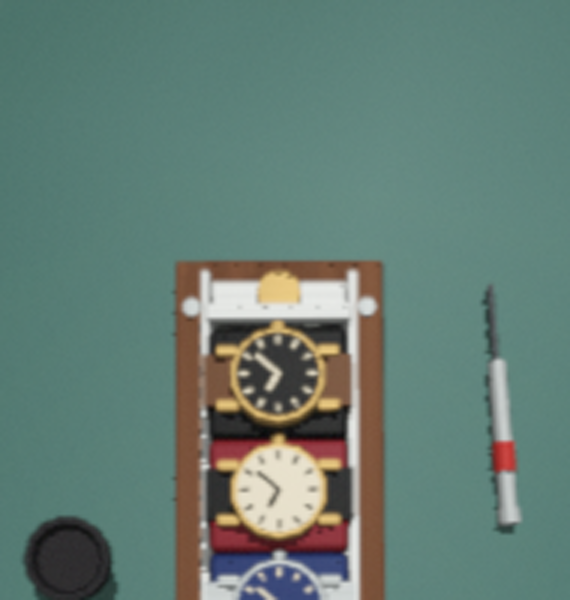

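The view from above shows the black block right up against the stop at about (280,322) in the zoom. The four blocks are closed up and the hand touches nothing.

```bash
python3 -c "
from workcell import bot
print(bot.job_done())"
```

```text
the job is handed in; nothing more can be done
None
```

I pushed the row of four about 93 mm along the rail with the shut fingertips on the back of the ivory block. I withdrew the hand and handed the job in at about 21 s of the 40 s allowed; no verdict was reported.

- **Push:** The measured force stayed around 3 N while the row slid. At 1 mm per step it then rose to 12 N with the TCP no longer moving, which I took as the row resting against the stop (the limit is 40 N). I pulled straight back, then lifted.
- **Final check:** A last look from above showed the black block up against the stop, all four blocks closed up, straight and flat. The loupe and screwdriver were in place in that view. In the overview taken after the push, the tin and the rest of the bench looked undisturbed. Any small gap at the rubber pad was judged by eye and by the force, not measured.
- **Disagreement found:** The fingertips seen in the cameras were about 30 mm short of the reported TCP. At the stated height I would have pushed at watch level. I set the height from the pictures instead, and tilted the tool 20° to keep the hand clear of the watches. The TCP later read 3.6 mm above the bench, below the channel floor, with no contact force, which bears out the pictures.
- **Smaller mismatch:** My first rail fit was off by about 3 mm along the rail compared with the wrist camera, and I allowed for that.

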